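Prove the earth-leakage breaker, then hold the terminal cover at its mark

TASK

Prove the breaker on the bench board, then give your colleague safe access to measure at the live terminals: with the terminal cover still shut, press the breaker's test button so that its lever drops, and lift the lever back up to on. Then raise the clear terminal cover until the black knob on its edge lines up with the red marker on the quadrant, and finish holding the cover still there with the gripper: do not let go of it, it would fall shut. Leave the red marker and everything else lying on the bench where it is.

Things in the scene. Friction and masses are not known exactly. Their poses are not given: they have to be found in the camera images.
- breaker_box: The breaker's fixed enclosure, lying on its back on a 4 mm plate: white, 220 (x) x 170 (y), grey cover 76 high; out of it stands a dark breaker 150 x 92, its face 93 above the underside. Origin: centre of the underside. x points away from the robot (the board's 'up'), y left, z up. The terminal box lies beside it, axes parallel, 40 mm apart; either may be on the left.
- test_button (a joint): Travel of the breaker's test button in m: 0 out, 0.005 fully in (pressed straight down, about 4 N against its spring). It releases the lever at 2 to 4 mm; it also dips for a moment as the lever clicks in.
- button_top (a point): Centre of the top of the test button: yellow, round, 14 mm across, standing 8 mm above the breaker's face, on a white patch. 46 mm to the right (-y of breaker_box) and 8 mm to -x of the lever's pivot.
- trip_lever (a joint): Angle of the breaker's black lever with a white tip, in rad: about 0.05 up and latched (on: leaning some 20 degrees towards +x of breaker_box), 0.8 fully dropped (off: leaning as far towards -x, to the robot). Spring-loaded towards dropped: to reset it, push it up to its stop (-0.08), up to about 5 N, where it clicks in; let go sooner, it drops again.
- lever_tip (a point): Middle of the lever's tip. The lever is 22 mm wide (y), 10 mm thick (x) and stands 23 mm out of the breaker's face; its pivot lies 18 mm below the face, 45 mm from this point.
- terminal_box: The terminal box: a white steel box 220 (x) x 170 (y) x 74 high, open on top, with a row of terminals inside, under the clear cover. Origin: centre of the underside; axes as for breaker_box. Fixed.
- cover (a joint): Opening angle of the terminal cover in rad: 0 shut (level), growing as its near edge rises; ends at 1.36. Nothing holds it up: it falls shut under its own weight (about 0.35 to 0.7 kg) when let go.
- cover_hinge (a point): Middle of the cover's hinge line, which runs along y of terminal_box at the far edge (105 mm to +x of the box's centre, 80 mm above its underside). The cover is a clear pane in a yellow frame, 212 mm from hinge to near edge, 170 wide, 6 thick, centred on the hinge's height.
- cover_handle (a point): Middle of the black bow handle on top of the cover: a round bar 10 mm thick and 100 mm long along y, 178 mm from the hinge along the cover, its centre 42 mm above the middle of the cover's thickness (39 mm free below the centre). It turns with the cover.
- stay_knob (a point): Centre of the black knob, 16 mm across with a white dot on its end, on the cover's right-hand (-y) edge; it runs along the slotted steel quadrant, an arc of 110 mm radius about the hinge on the right-hand side of the terminal box, the plate of which reaches 125 mm from the hinge line and 205 mm above the bench.
- stay_mark (a point): The red marker clamped on the quadrant: the point where the knob's centre must come (same radius, same distance from the box). The marker is a red line across the quadrant and a red clip on its outer rim, at 34 to 57 degrees of opening. It can slip if it is knocked.
- multimeter: Bystander, loose (mm): a yellow and black hand multimeter, 190 x 90 x 40. Origin: centre of the underside.
- pliers: Bystander, loose (mm): combination pliers with yellow handles, about 180 x 60 x 18. Origin: centre of the underside (at the jaws pivot).
- cutters: Bystander, loose (mm): side cutters with yellow handles, about 155 x 60 x 18. Origin: centre of the underside (at the jaws pivot).
- station_box: Bystander, loose (mm): a white push-button box with a black base and three round holes, 75 x 190 x 62. Origin: centre of the underside.
- carton_a: Bystander, loose (mm): a white product carton with a yellow band, 50 x 80 x 90 high. Origin: centre of the underside.
- carton_b: Bystander, loose (mm): a white product carton with a yellow band, 50 x 80 x 90 high. Origin: centre of the underside.
- screwdriver: Bystander, loose (mm): a screwdriver with a blue handle, 26 thick and 216 long along its y, lying on the front strip of the board's plate. Origin: centre of the underside.
- rail_offcut: Bystander, loose (mm): a short piece of steel mounting rail, 35 x 110 x 7, lying on the front strip of the board's plate. Origin: centre of the underside.

How it is judged:
On the way, in this order (a step that is already met when the one before it is completed fails the run):
1. the test button is pressed and the lever has dropped, the cover still shut (value of joint test_button above 0.002 m and value of joint trip_lever above 0.7 rad and value of joint cover below 0.08 rad), for 0.05 s.
2. the lever is back up and the button is out, the cover still shut (value of joint trip_lever below 0.1 rad and value of joint test_button below 0.001 m and value of joint cover below 0.08 rad), for 0.2 s.
At the end, for the whole second after the job is handed in: The knob's centre is within 12 mm of the marker's point (about 6 degrees), the cover is still (under 0.05 rad/s) and carried by the fingers (contact force over 0.5 N), the lever is up (under 0.1 rad) and the test button is out (distance between stay_knob and stay_mark below 0.012 m and velocity of joint cover between -0.05 and 0.05 rad/s and contact force between the fingers and cover above 0.5 N and value of joint trip_lever below 0.1 rad and value of joint test_button below 0.001 m); the arm keeps its last pose, push and grip.
It fails at once if the red marker is shifted by more than 8 mm (distance of stay_mark from where it was at the start of the episode above 0.008 m).
It fails at once if one of the loose things on the bench or on the plate is moved by more than 25 mm (distance of any of multimeter, pliers, cutters, station_box, carton_a, carton_b, screwdriver, rail_offcut from where it was at the start of the episode above 0.025 m).
It also fails if it takes over 67 s, if anything falls off the work surface, if the arm or the gripper's body presses on something with over 40 N, if the wrist force passes 120 N, or if a joint passes its speed limit or range.

ROBOT

A 7-joint arm with a two-finger parallel gripper is mounted at the origin on the work surface. World frame = base frame: x ahead of the robot, y to its left, z up, the work surface at z = 0. Lengths are in m, angles in rad, forces in N, time in s.
With the tool pointing down it reaches from about 0.425 to 0.875 m from the base axis. Payload 4.7 kg.
Tool frame: the origin (TCP) lies midway between the tips of the shut fingers; the grasp point (between the pads) lies 19 mm behind it (ctrl.grip_depth is the distance from the TCP to the grasp point, in m); z points along the fingers, y is the direction in which the jaws open and shut (so a half turn about z gives the same grasp; the last joint's range is limited). The gripper opens to 87 mm and grips with 3 to 60 N. Pads are 19 mm wide; open, the fingers measure 117 mm over their backs; the gripper's body (75 mm by 190 mm) begins 51 mm behind the grasp point.
Start: joints at [1.359, 0.321, -0.07, 1.45, 0.023, 1.371, -0.057], TCP at [0.146, -0.634, 0.223] pointing down, gripper open.
Joint ranges: [-2.86, 2.86], [-0.3, 2.09], [-1.38, 1.24], [0.06, 2.45], [-1.56, 4.7], [0.09, 2.05], [-2.69, 2.69]. Speed limits (rad/s): [2.57, 2.57, 3.14, 3.14, 3.14, 3.14, 3.14].

INTERFACE

Orientations are given as a rotation vector (axis times angle).
In Python, from bench import ctrl gives the robot as it stands. The module is installed in compiled form; this text tells all that it offers.
- The arm moves only by the shell command python3 -m inch 'ROWS' [FORCE]. ROWS is JSON, a list of rows, each a list of 5 numbers: the opening, from -1 (shut) to 1 (fully open), so that 0 is half open, then the shift along the tool's x, y, z in mm, then the turn about the tool's z in rad. In form: [[fingers, tx, ty, tz, twist], ...]. A call has 1 to 5 rows; each row shifts and turns the pose as measured when the row begins, along the tool's axes as they then stand; what a row does not reach is not made up. A row lasts 1/8 s, in which the tool goes at most 62.5 mm and 10.7 degrees, less where a joint would pass 70% of its speed; a pose out of reach is approached as far as the arm can. A call is refused whole if a number of a shift passes 62.5 or a number of a turn 0.188, either way. A call with a gripper value outside its range is refused whole. The fingers move at their own pace and stop on an object; FORCE is the grip in N (left out, the last holds). Time passes only in rows, so rows that do not move let the fingers close. It gives the time, the measured TCP pose, the force and the opening at its end, in the units of the state.
- ctrl.get_state(): the state, without advancing time (a new reading comes with each control period).
- ctrl.get_image(name): name is "scene" or "top" or "wrist"; returns a dict with "color" (400x640x3 uint8, red, green, blue), "range_z" (400x640 float32, m along the optical axis (not along the pixel's ray), 0 where there is no reading), "K" (3x3 intrinsics, pixels), "R" (3x3) and "t" (3): a world point X has camera coordinates R X + t. Camera axes: x right, y down, z forward; pixel columns grow to the right and rows downward; lengths in m; the calibration is good to about 2 mm. A picture is of the moment at which its call begins.
- ctrl.close_job(): hands the job in, once; it reports no verdict.
The state is a dict: "time": time; "joint_positions": joint angles; "qd": joint speeds; "joint_torque": joint torques, N m; "position": TCP position; "tool_rot": TCP orientation; "ft_force": force on the tool from outside, world axes, zero at the start; "torque": the same for the moment, N m; "grip_width": opening from 0.0 (shut) to 1.0 (fully open).
Only numpy, scipy, OpenCV 4.12 (cv2) and the standard library are available. Lean on these libraries where they do the work, as an engineer would, in place of code of your own. Each camera call takes 0.05 s, during which the arm holds its last target. There are 200 camera calls.

## Working session

There is one attempt and no reset: what is moved stays moved. The work goes in short steps, Python scripts to look and compute and a shell command to move; the robot and the scene stay as the last step left them, time stands still between calls to the robot, and variables do not carry over. Pictures are saved under pics/ and viewed, about 8 in all and at most 12, crops included, and the job is handed in when it is done.

```bash
mkdir -p pics; cat > h.py <<'E'
import numpy as np, cv2
from bench import ctrl
from scipy.spatial.transform import Rotation as Ro
def snap(n,f):
    d=ctrl.get_image(n); np.savez(''+f+'.npz',**d)
    cv2.imwrite('pics/'+f+'.png',cv2.cvtColor(d['color'],cv2.COLOR_RGB2BGR)); return d
def load(f): return np.load(''+f+'.npz')
def px(d,u,v,z=None,r=1):
    if z is None:
        w=d['range_z'][v-r:v+r+1,u-r:u+r+1]; w=w[w>0]; z=np.median(w) if w.size else np.nan
    c=np.linalg.inv(d['K'])@[u,v,1]*z
    return d['R'].T@(c-d['t'])
def plane(d,u,v,Z):
    r=d['R'].T@np.linalg.inv(d['K'])@[u,v,1]; o=-d['R'].T@d['t']
    return o+r*(Z-o[2])/r[2]
def proj(d,X):
    c=d['R']@np.array(X)+d['t']; p=d['K']@c; return p[:2]/p[2]
def st():
    s=ctrl.get_state(); np.set_printoptions(precision=4,suppress=True)
    print(s['time'],s['position'],s['tool_rot'],s['ft_force'],s['grip_width']); print(Ro.from_rotvec(s['tool_rot']).as_matrix()); return s
E
python3 - <<'E'
from h import *
a=snap('top','top0');b=snap('scene','scene0')
s=st();print(s['joint_positions'])
E
```

```text
0.1 [ 0.1454 -0.633   0.2216] [-3.1199 -0.3538  0.0004] [-0.5053  0.2733 -0.0002] 0.9969306829459001
[[ 0.9746  0.2239 -0.0005]
 [ 0.2239 -0.9746  0.0017]
 [-0.0001 -0.0017 -1.    ]]
[ 1.3591  0.3217 -0.0701  1.4516  0.0226  1.3708 -0.0569]
```

View pics/top0.png

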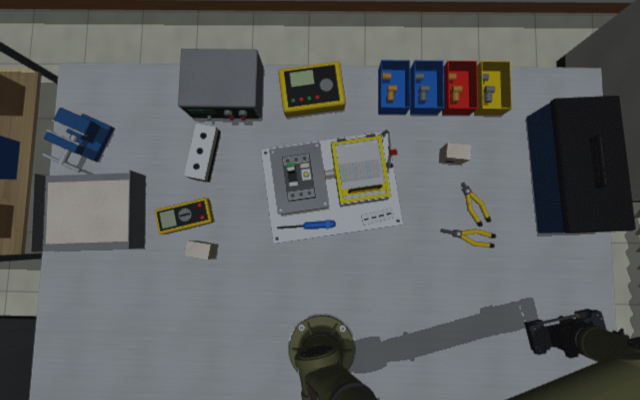

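View pics/scene0.png

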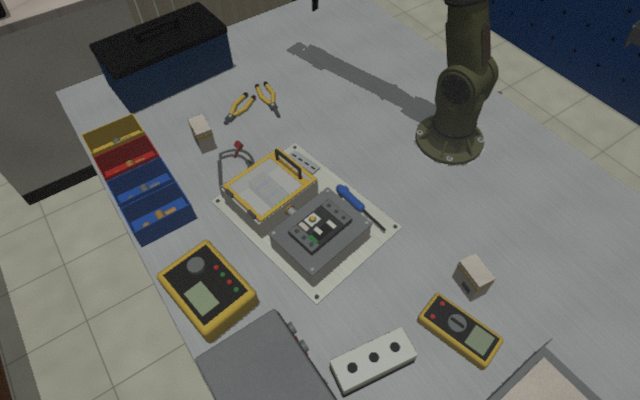

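The top view has the board at about (270-400, 135-240), with the breaker on the left, the terminal box on the right and the red marker near (393,152). I'll enlarge both views.

```bash
python3 - <<'E'
from h import *
a=load('top0');b=load('scene0')
for d,(u,v,w,h),k in((a,(260,125,145,85),5),(b,(205,135,175,115),4)):
    c=cv2.resize(d['color'][v:v+h,u:u+w],None,fx=k,fy=k,interpolation=cv2.INTER_CUBIC)
    cv2.imwrite(f'pics/crop{k}.png',c[...,::-1])
m=np.vstack([cv2.imread('pics/crop5.png')]);print(m.shape)
for u,v in((275,208),(280,150),(322,145),(325,205),(292,180),(307,175),(362,188),(393,152),(386,160),(380,140),(335,148),(340,203),(390,195)): print(u,v,px(a,u,v))
E
```

```text
(425, 725, 3)
275 208 [0.47562736 0.17258399 0.00437089]
280 150 [0.66752469 0.15132941 0.08009427]
322 145 [0.70513599 0.01028002 0.00644633]
325 205 [ 0.48294424 -0.00466918  0.08084376]
292 180 [0.56253019 0.10604766 0.09929936]
307 175 [0.57959239 0.05653155 0.10238111]
362 188 [ 0.53568912 -0.12277613  0.13012849]
393 152 [ 0.64096485 -0.21140711  0.19077281]
386 160 [ 0.654543   -0.21915461  0.00421634]
380 140 [ 0.70589302 -0.1862112   0.08492398]
335 148 [ 0.67515886 -0.034875    0.08890081]
340 203 [ 0.49126651 -0.05484484  0.07276795]
390 195 [ 0.5196868  -0.21988162  0.08591335]
```

View pics/crop5.png

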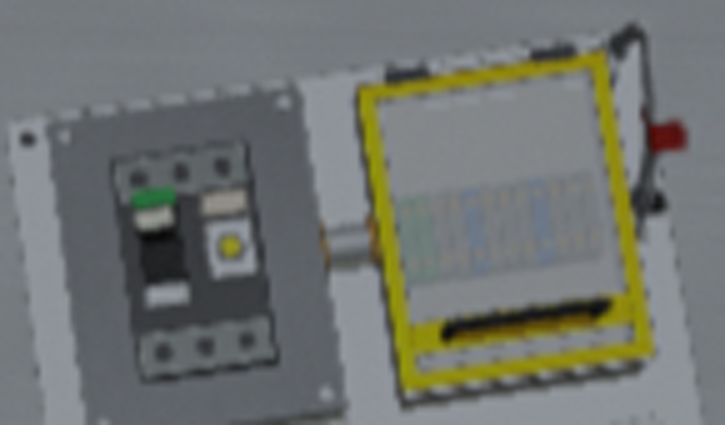

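View pics/crop4.png

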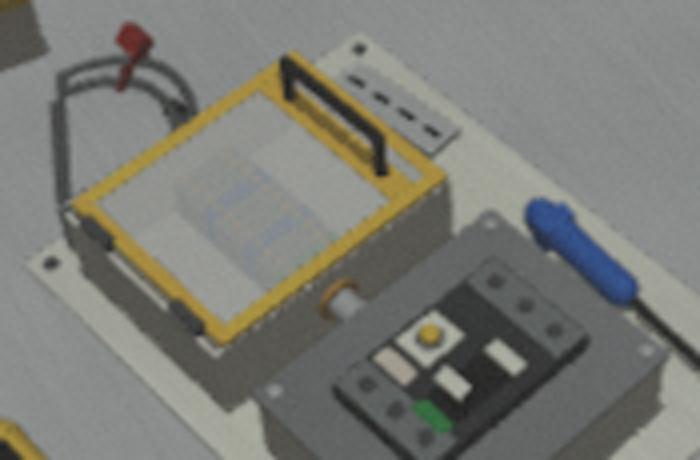

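```bash
cat >> h.py <<'E'
E
python3 - <<'E'
from h import *
a=load('top0');b=load('scene0')
C=lambda cx,cy,Z:plane(a,260+cx/5-.4,125+cy/5-.4,Z)
c=[C(*p,.087) for p in((360,90),(605,58),(652,352),(405,388))]
for p in c: print('corner',p)
print([np.linalg.norm(c[i]-c[(i+1)%4]) for i in range(4)])
ex=(c[0]-c[3]+c[1]-c[2]);yaw=np.arctan2(ex[1],ex[0]);print('yaw',yaw,np.degrees(yaw))
g=[C(*p,.08) for p in((50,127),(300,85),(340,408))]
for p in g: print('greybox',p)
e=g[1]-g[2];print('yaw2',np.degrees(np.arctan2(e[1],e[0])))
print('handle',C(445,330,.131),C(608,307,.131))
bt=C(231,247,.105);print('button',bt)
R=Ro.from_euler('z',yaw).as_matrix()
piv=bt+R@[.008,.046,-.026];print('pivot',piv); print('tip pred',piv+R@[.045*np.sin(.35),0,.045*np.cos(.35)],'px',C(155,215,.12),C(165,295,.12),C(165,295,.1))
hin=sum(c)/4+R@[.106,0,0];hin[2]=.084;print('hinge',hin)
# marker red pixels
for n,d in(('top',a),('scene',b)):
    h=d['color'].astype(int);m=(h[...,0]>90)&(h[...,1]<50)&(h[...,2]<60)
    u0,u1,v0,v1=(375,405,140,170) if n=='top' else (215,260,130,170)
    for v in range(v0,v1):
        for u in range(u0,u1):
            if m[v,u]:
                X=px(d,u,v,r=0);q=R.T@(X-hin);print(n,u,v,X,q,'r',np.hypot(q[0],q[2]),np.degrees(np.arctan2(q[2],-q[0])))
E
```

```text
corner [ 0.69398895 -0.02316897  0.087     ]
corner [ 0.71845199 -0.18788818  0.087     ]
corner [ 0.51956207 -0.21970004  0.087     ]
corner [ 0.49266999 -0.0562947   0.087     ]
[np.float64(0.16652584995794464), np.float64(0.2014179536122793), np.float64(0.1656034068451951), np.float64(0.204026062803345)]
yaw 0.1608573519913721 9.21644737275593
greybox [0.66700648 0.18671551 0.08      ]
greybox [0.6986205  0.01752535 0.08      ]
greybox [ 0.47915395 -0.01340957  0.08      ]
yaw2 8.023271843308052
handle [ 0.5264248  -0.07981904  0.131     ] [ 0.54309581 -0.18415627  0.131     ]
button [0.58243392 0.06042981 0.105     ]
pivot [0.58296308 0.10711728 0.079     ]
tip pred [0.59819428 0.10958868 0.12127177] px [0.60026836 0.10977784 0.12      ] [0.54761525 0.10184464 0.12      ] [0.55043205 0.10367665 0.1       ]
hinge [ 0.71079983 -0.10478553  0.084     ]
top 393 151 [ 0.64385421 -0.2112237   0.19181418] [-0.08312899 -0.09434177  0.10781418] r 0.13614082921982354 52.366356588158396
top 396 151 [ 0.64450066 -0.22081306  0.1896482 ] [-0.08402676 -0.10391087  0.1056482 ] r 0.1349890363747
[... 2689 characters left out ...]
981758] r 0.13545850571634063 54.1653721057199
scene 236 146 [ 0.65090831 -0.2100732   0.18322331] [-0.07598168 -0.09433595  0.09922331] r 0.12497392270348917 52.556390657714715
scene 237 146 [ 0.64806159 -0.21018999  0.18134623] [-0.07881036 -0.09399528  0.09734623] r 0.12524919987040048 51.006775904681916
scene 238 146 [ 0.64709291 -0.2049081   0.18542584] [-0.07892057 -0.08862643  0.10142584] r 0.12851325609793737 52.11311788921504
scene 239 146 [ 0.64484232 -0.20332498  0.18542736] [-0.08088854 -0.08670328  0.10142736] r 0.12973228272349124 51.427560592419596
scene 238 147 [ 0.64851067 -0.20266916  0.18427412] [-0.07716251 -0.08664347  0.10027412] r 0.12652648349728443 52.421153234840396
```

Measured values, with the sizes agreeing to about 1 cm:

| Item | Value |
|---|---|
| Box yaw | about 9.2° |
| Button | (0.582, 0.060) |
| Lever tip | (0.599, 0.110) |
| Handle | (0.535, -0.133, 0.126) |
| Hinge | (0.711, -0.105, 0.084) |
| Marker | about 52° |

I'm moving to the button with the jaws shut and the tool turned to the box yaw.

```bash
python3 -m inch '[[-1,39,-44,0,0.065],[-1,39,-44,0,0],[-1,39,-44,0,0],[-1,39,-44,0,0],[-1,39,-44,0,0]]' 10; python3 -m inch '[[-1,39,-44,0,0],[-1,39,-44,0,0],[-1,39,-44,0,0],[-1,39,-44,0,0],[-1,39,-44,0,0]]'
cat > go.py <<'E'
import sys
from h import *
s=st();t=np.array([float(x) for x in sys.argv[1:4]]);M=Ro.from_rotvec(s['tool_rot']).as_matrix()
print('delta mm',1000*M.T@(t-s['position']),'twist to yaw 9.0:',np.arctan2(M[1,0],M[0,0])-np.radians(float(sys.argv[4]) if len(sys.argv)>4 else 9.0))
E
python3 go.py .582 .060 .15
```

```text
time: 0.72
position: [0.3, -0.3788, 0.2178]
tool_rot: [-3.127, -0.233, 0.005]
ft_force: [0.6, -0.8, -0.4]
grip_width: 0.519
time: 1.35
position: [0.4632, -0.1232, 0.2175]
tool_rot: [-3.129, -0.231, 0.006]
ft_force: [0.4, -0.9, 0.0]
grip_width: 0.02
1.35 [ 0.4632 -0.1232  0.2175] [-3.1295 -0.2313  0.0058] [ 0.3616 -0.9212  0.0221] 0.0202524470274276
[[ 0.9891  0.147  -0.004 ]
 [ 0.147  -0.9891  0.0033]
 [-0.0034 -0.0038 -1.    ]]
delta mm [ 144.6681 -163.5361   67.658 ] twist to yaw 9.0: -0.009535498611182969
```

```bash
python3 -m inch '[[-1,40,-45,0,-0.01],[-1,40,-45,0,0],[-1,40,-45,0,0],[-1,25,-29,20,0],[-1,0,0,0,0]]'; python3 go.py .582 .060 .15; python3 - <<'E'
from h import *
d=snap('wrist','w1')
print(proj(d,[.5824,.0604,.105]),proj(d,ctrl.get_state()['position']))
E
```

```text
time: 1.98
position: [0.5839, 0.0725, 0.1959]
tool_rot: [-3.125, -0.257, 0.006]
ft_force: [-0.4, 0.2, 0.4]
grip_width: 0.004
1.975 [0.5839 0.0725 0.1959] [-3.125  -0.2565  0.0065] [-0.428   0.2343  0.3846] 0.004488217424528784
[[ 0.9866  0.163  -0.0046]
 [ 0.1631 -0.9866  0.0058]
 [-0.0036 -0.0064 -1.    ]]
delta mm [-3.7625 12.3092 45.847 ] twist to yaw 9.0: 0.006726880790911022
[336.51430895 204.91665015] [323.95612399 251.18524224]
```

View pics/w1.png

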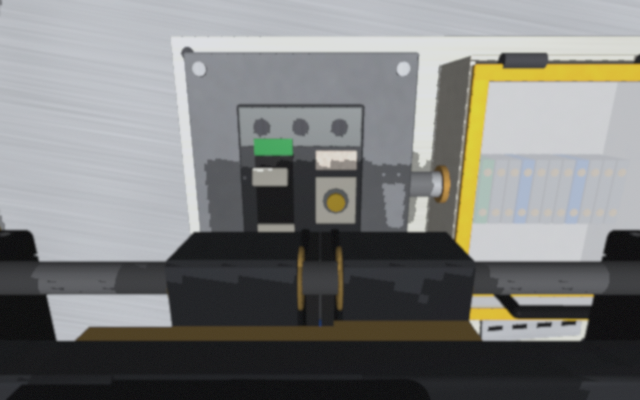

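The wrist view puts the button at (336,202), within about 1 mm of the prediction, and the lever up with its tip at (270,177). Next I go down and press.

```bash
python3 -m inch '[[-1,-3,12,20,0],[-1,0,0,35,0],[-1,0,0,25,0],[-1,0,0,0,0]]'; python3 go.py .582 .060 .102
```

```text
time: 2.52
position: [0.5831, 0.0496, 0.1174]
tool_rot: [3.13, 0.239, -0.001]
ft_force: [-0.7, -0.4, 1.1]
grip_width: 0.005
2.525 [0.5831 0.0496 0.1174] [ 3.1305  0.2386 -0.0005] [-0.6706 -0.3664  1.1165] 0.0050706340427438355
[[ 0.9884  0.1516 -0.0002]
 [ 0.1516 -0.9884 -0.002 ]
 [-0.0005  0.002  -1.    ]]
delta mm [  0.499  -10.448   15.4003] twist to yaw 9.0: -0.004926958110945956
```

```bash
python3 -m inch '[[-1,0,-10,4,0],[-1,0,0,0,0]]'; python3 go.py .582 .060 .102
```

```text
time: 2.78
position: [0.5826, 0.0588, 0.1158]
tool_rot: [3.13, 0.235, 0.005]
ft_force: [1.0, 0.1, 0.0]
grip_width: 0.005
2.775 [0.5826 0.0588 0.1158] [3.1297 0.2351 0.0046] [1.0238 0.1217 0.0332] 0.005026290935138686
[[ 0.9888  0.1494  0.0032]
 [ 0.1494 -0.9888 -0.0028]
 [ 0.0027  0.0033 -1.    ]]
delta mm [-0.4397 -1.2792 13.7991] twist to yaw 9.0: -0.007140411335921054
```

```bash
python3 -m inch '[[-1,0,-1,9,0],[-1,0,0,4,0],[-1,0,0,3,0],[-1,0,0,2,0]]'; python3 go.py .582 .060 .1
```

```text
time: 3.28
position: [0.5836, 0.0601, 0.1004]
tool_rot: [3.128, 0.235, 0.008]
ft_force: [-6.5, -1.0, 18.9]
grip_width: 0.005
3.275 [0.5836 0.0601 0.1004] [3.128  0.2352 0.0084] [-6.452  -0.9944 18.8593] 0.00513399286679684
[[ 0.9887  0.1496  0.0057]
 [ 0.1496 -0.9887 -0.0043]
 [ 0.005   0.0051 -1.    ]]
delta mm [-1.5712 -0.1707  0.3992] twist to yaw 9.0: -0.006935843994284041
```

```bash
python3 -m inch '[[-1,0,0,0,0],[-1,0,0,-30,0],[-1,0,0,-30,0],[-1,-40,-45,0,0],[-1,0,0,0,0]]'; python3 go.py .5385 .1 .112; python3 - <<'E'
from h import *
d=snap('wrist','w2');print(ctrl.get_state()['position'])
E
```

```text
time: 3.9
position: [0.5362, 0.1002, 0.1614]
tool_rot: [3.13, 0.235, 0.009]
ft_force: [-0.1, -1.4, -0.5]
grip_width: 0.003
3.9 [0.5362 0.1002 0.1614] [3.1295 0.235  0.0085] [-0.142  -1.4107 -0.4707] 0.0029207294037263036
[[ 0.9888  0.1493  0.0057]
 [ 0.1493 -0.9888 -0.0028]
 [ 0.0052  0.0037 -1.    ]]
delta mm [ 1.9408  0.3772 49.3862] twist to yaw 9.0: -0.007171616629498612
[0.53892462 0.09713745 0.16182633]
```

View pics/w2.png

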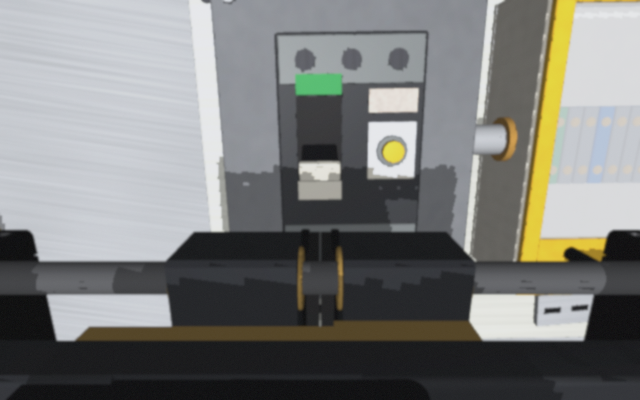

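The lever has dropped, with its tip at (320,172) straight ahead of the shut fingers. I go down behind it and push to +x.

```bash
python3 -m inch '[[-1,0,-2,30,0],[-1,0,0,18,0],[-1,0,0,0,0]]'; python3 go.py .575 .106 .110
```

```text
time: 4.32
position: [0.5414, 0.0963, 0.1124]
tool_rot: [3.128, 0.223, 0.016]
ft_force: [0.5, -0.3, -0.9]
grip_width: 0.012
4.325 [0.5414 0.0963 0.1124] [3.128  0.2234 0.0157] [ 0.4581 -0.2633 -0.9104] 0.01171454517874337
[[ 0.9898  0.1421  0.0104]
 [ 0.1422 -0.9898 -0.0048]
 [ 0.0096  0.0062 -0.9999]]
delta mm [34.6621 -4.836   2.7096] twist to yaw 9.0: -0.01443029370610796
```

```bash
python3 -m inch '[[-1,12,-4,2,0],[-1,12,0,0,0],[-1,8,0,0,0],[-1,5,0,0,0]]'; python3 -m inch '[[-1,4,0,0,0],[-1,0,0,0,0]]'; python3 go.py .575 .106 .110
```

```text
time: 4.82
position: [0.5746, 0.1049, 0.1118]
tool_rot: [3.125, 0.222, -0.008]
ft_force: [-15.7, -3.6, 11.5]
grip_width: 0.006
time: 5.08
position: [0.5788, 0.1058, 0.1119]
tool_rot: [3.125, 0.222, -0.011]
ft_force: [-0.8, -0.1, -1.0]
grip_width: 0.007
5.075 [0.5788 0.1058 0.1119] [ 3.1251  0.2224 -0.0106] [-0.837  -0.0951 -0.9535] 0.006957796008018829
[[ 0.9899  0.1416 -0.0061]
 [ 0.1416 -0.9899 -0.0091]
 [-0.0074  0.0081 -0.9999]]
delta mm [-3.7659 -0.767   1.9134] twist to yaw 9.0: -0.015007374328832784
```

```bash
for i in 1; do python3 -m inch '[[-1,4,0,0,0],[-1,2,0,0,0]]'; done; python3 -m inch '[[-1,2,0,0,0]]'; python3 - <<'E'
from h import *
d=snap('wrist','w3')
E
```

```text
time: 5.32
position: [0.5845, 0.1066, 0.1114]
tool_rot: [3.125, 0.222, -0.014]
ft_force: [-3.4, 0.5, -1.2]
grip_width: 0.002
time: 5.45
position: [0.5853, 0.1067, 0.111]
tool_rot: [3.125, 0.222, -0.019]
ft_force: [-7.4, -1.5, 3.1]
grip_width: 0.006
```

View pics/w3.png

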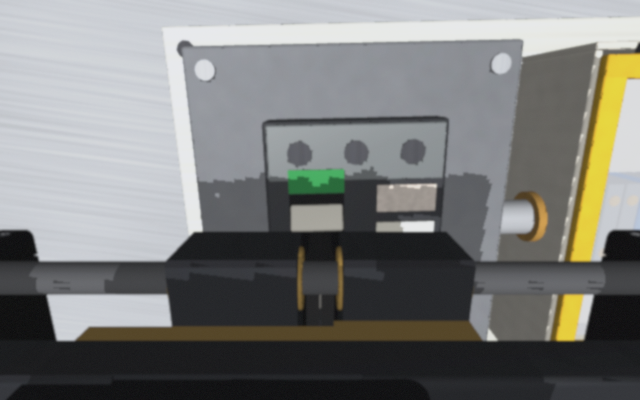

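The lever tip at (316,217) is near the green mark and the force is rising. I push to the stop, then back off and look.

```bash
python3 -m inch '[[-1,3,0,0,0]]'; python3 -m inch '[[-1,3,0,0,0],[-1,2,0,0,0]]'; python3 -m inch '[[-1,-30,0,0,0],[-1,-25,0,0,0],[-1,0,0,-30,0],[-1,0,0,-30,0],[-1,0,0,0,0]]'; python3 - <<'E'
from h import *
d=snap('wrist','w4')
E
```

```text
time: 5.62
position: [0.5856, 0.1067, 0.1108]
tool_rot: [3.123, 0.222, -0.029]
ft_force: [-12.1, -2.1, 6.5]
grip_width: 0.006
time: 5.88
position: [0.5853, 0.1068, 0.1109]
tool_rot: [3.12, 0.223, -0.048]
ft_force: [-8.0, -1.8, 6.3]
grip_width: 0.007
time: 6.5
position: [0.5373, 0.1002, 0.1769]
tool_rot: [3.121, 0.222, -0.024]
ft_force: [0.0, -0.4, -0.2]
grip_width: 0.005
```

View pics/w4.png

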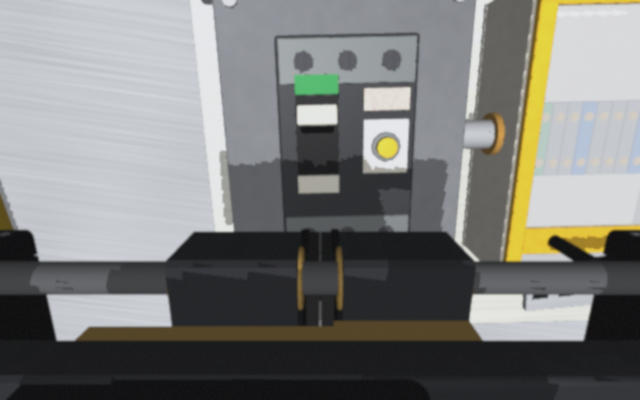

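The lever is latched up, with its tip at (317,115), and the button is out. Now to the handle with a quarter turn; first I check joint 7.

```bash
python3 go.py .535 -.133 .19; python3 -c "
from h import *
print(ctrl.get_state()['joint_positions'])"
```

```text
6.55 [0.5364 0.0999 0.1755] [ 3.1206  0.2221 -0.0282] [ 0.274  -0.3363 -0.0681] 0.0033469950134407704
[[ 0.9898  0.1417 -0.0171]
 [ 0.1415 -0.9898 -0.0142]
 [-0.0189  0.0116 -0.9998]]
delta mm [-34.6084 230.4698 -11.1432] twist to yaw 9.0: -0.015107579096339974
[ 0.47895575  0.22395095 -0.80983118  1.73600544  0.17738854  1.27516733
 -1.80258842]
```

```bash
python3 -m inch '[[-0.2,-9,10,-20,0],[-0.2,-9,55,0,0],[-0.2,-9,55,0,0],[-0.2,-8,55,0,0],[-0.2,0,45,0,0]]'; python3 -m inch '[[-0.2,0,0,0,0.17],[-0.2,0,0,0,0.17],[-0.2,0,0,0,0.17],[-0.2,0,0,0,0.17]]'; python3 go.py .535 -.133 .19 -80.8; python3 -c "
from h import *
print(ctrl.get_state()['joint_positions'])"
```

```text
time: 7.18
position: [0.5347, -0.1244, 0.1952]
tool_rot: [3.12, 0.238, -0.025]
ft_force: [0.8, 0.0, -0.3]
grip_width: 0.387
time: 7.68
position: [0.5338, -0.1321, 0.1896]
tool_rot: [3.003, -0.863, -0.023]
ft_force: [0.2, 0.4, -0.0]
grip_width: 0.395
7.675 [ 0.5338 -0.1321  0.1896] [ 3.0025 -0.8631 -0.0225] [ 0.1899  0.382  -0.02  ] 0.39482065777496844
[[ 0.8473 -0.5308 -0.0187]
 [-0.5311 -0.8472 -0.0127]
 [-0.0091  0.0207 -0.9997]]
delta mm [ 1.4708  0.1287 -0.4096] twist to yaw 9.0: 0.8503027411524233
[ 0.71475258  0.18273778 -0.59102555  1.71729155  0.12122491  1.29095878
 -2.03463397]
```

Positive twist drives joint 7 towards its limit, so I turn the other way to yaw 99.2°.

```bash
T='x'; python3 -m inch '[[-0.2,0,0,0,-0.18],[-0.2,0,0,0,-0.18],[-0.2,0,0,0,-0.18],[-0.2,0,0,0,-0.18],[-0.2,0,0,0,-0.18]]'; python3 -m inch '[[-0.2,0,0,0,-0.18],[-0.2,0,0,0,-0.18],[-0.2,0,0,0,-0.18],[-0.2,0,0,0,-0.18],[-0.2,0,0,0,-0.18]]';python3 -m inch '[[-0.2,0,0,0,-0.18],[-0.2,0,0,0,-0.18],[-0.2,0,0,0,-0.12],[-0.2,0,0,0,0]]'; python3 go.py .535 -.133 .135 99.2; python3 - <<'E'
from h import *
print(ctrl.get_state()['joint_positions'])
d=snap('wrist','w5')
E
```

```text
time: 8.3
position: [0.5335, -0.133, 0.1834]
tool_rot: [3.082, 0.57, -0.037]
ft_force: [-0.6, 0.2, -0.6]
grip_width: 0.403
time: 8.93
position: [0.5331, -0.1338, 0.1773]
tool_rot: [-2.498, -1.893, 0.04]
ft_force: [-0.2, -0.1, -0.6]
grip_width: 0.394
time: 9.43
position: [0.5328, -0.1343, 0.1727]
tool_rot: [-1.952, -2.441, 0.035]
ft_force: [0.4, 0.3, 0.5]
grip_width: 0.399
9.425 [ 0.5328 -0.1343  0.1727] [-1.9523 -2.4414  0.0352] [0.4252 0.2512 0.4771] 0.3990396161750292
[[-0.2199  0.9752 -0.0261]
 [ 0.9755  0.2198 -0.008 ]
 [-0.0021 -0.0272 -0.9996]]
delta mm [ 0.913   3.4497 37.6517] twist to yaw 9.0: 0.06118063981314359
[ 0.935061    0.249941   -0.85119943  1.72603899  0.20637749  1.28044525
  0.25649223]
```

View pics/w5.png

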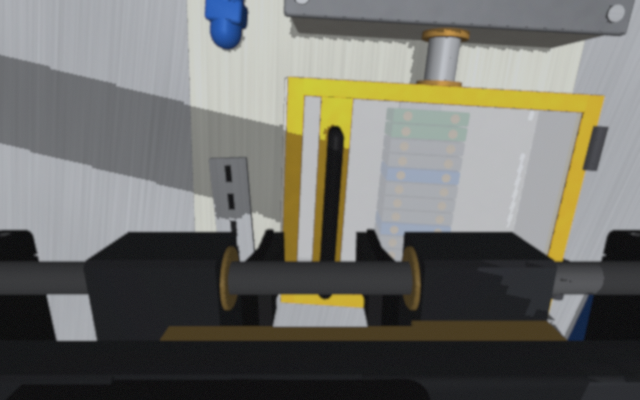

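The bar runs from (335,130) to (325,295) between the fingers. A small twist, then down.

```bash
python3 -m inch '[[-0.2,1,3,15,0.06],[-0.2,0,0,12,0],[-0.2,0,0,0,0]]'; python3 go.py .535 -.133 .108 99.2; python3 - <<'E'
from h import *
d=load('w5')
for y in(.05,-.05):
    X=np.array([.535,-.133,.126])+Ro.from_euler('z',.16).as_matrix()@[0,y,.005];print(X,proj(d,X))
for u,v in((335,132),(335,135),(333,160),(331,180),(329,210)):print(u,v,px(d,u,v,r=0))
E
```

```text
time: 9.85
position: [0.5347, -0.1332, 0.1439]
tool_rot: [-2.032, -2.376, 0.036]
ft_force: [0.5, 0.3, 0.5]
grip_width: 0.4
9.85 [ 0.5347 -0.1332  0.1439] [-2.0324 -2.3759  0.0364] [0.5301 0.2795 0.541 ] 0.40021490065542153
[[-0.1549  0.9876 -0.0264]
 [ 0.9879  0.1548 -0.008 ]
 [-0.0038 -0.0273 -0.9996]]
delta mm [ 0.3232  1.269  35.8947] twist to yaw 9.0: -0.004992445498648523
[ 0.52703409 -0.08363864  0.131     ] [331.39069603 138.19419233]
[ 0.54296591 -0.18236136  0.131     ] [320.33606565 295.33331711]
335 132 [ 0.52827417 -0.07992254  0.12953049]
335 135 [ 0.52868701 -0.08161838  0.12888151]
333 160 [ 0.53081161 -0.09563978  0.13045603]
331 180 [ 0.53241586 -0.10751928  0.1298928 ]
329 210 [ 0.53537505 -0.12537581  0.13115083]
```

```bash
python3 -m inch '[[-0.2,0,3,18,0],[-0.2,0,0,14,0],[-0.2,0,0,0,0]]' 25; python3 go.py .5365 -.133 .108 99.2
```

```text
time: 10.22
position: [0.537, -0.1332, 0.1097]
tool_rot: [-2.032, -2.376, 0.036]
ft_force: [0.3, 0.1, -0.0]
grip_width: 0.395
10.225 [ 0.537  -0.1332  0.1097] [-2.0324 -2.3759  0.0364] [ 0.2928  0.1105 -0.0074] 0.3952709892781206
[[-0.1549  0.9876 -0.0263]
 [ 0.9879  0.1548 -0.0081]
 [-0.0039 -0.0273 -0.9996]]
delta mm [ 0.2601 -0.4188  1.6834] twist to yaw 9.0: -0.004997893900602568
```

```bash
python3 -m inch '[[-1,0,0,0,0],[-1,0,0,0,0],[-1,0,0,0,0],[-1,0,0,0,0]]' 25; python3 - <<'E'
from h import *
s=st();M=Ro.from_rotvec(s['tool_rot']).as_matrix()
p0=s['position']; yaw=np.radians(9.0)
# arc of grasp point about hinge, from current, opening th
for th in range(0,57,4):
    f=lambda t:np.array([-.183*np.cos(t+.2317),0,.183*np.sin(t+.2317)])
    d=Ro.from_euler('z',yaw).as_matrix()@(f(np.radians(th))-f(0)); print(th,p0+d,(1000*M.T@d).round(1))
E
```

```text
time: 10.72
position: [0.5373, -0.1333, 0.1105]
tool_rot: [-2.033, -2.377, 0.036]
ft_force: [-1.0, 0.1, -0.7]
grip_width: 0.105
10.725 [ 0.5373 -0.1333  0.1105] [-2.0329 -2.3766  0.0364] [-0.9937  0.1176 -0.6958] 0.10450384466861377
[[-0.155   0.9876 -0.0257]
 [ 0.9879  0.1548 -0.0087]
 [-0.0046 -0.0268 -0.9996]]
0 [ 0.5373 -0.1333  0.1105] [0. 0. 0.]
4 [ 0.5406 -0.1328  0.1228] [ -0.1   3.  -12.4]
8 [ 0.5448 -0.1321  0.1349] [ -0.1   6.9 -24.6]
12 [ 0.5498 -0.1313  0.1466] [ -0.1  11.7 -36.4]
16 [ 0.5555 -0.1304  0.158 ] [ -0.2  17.2 -47.9]
20 [ 0.5621 -0.1294  0.1689] [ -0.2  23.5 -59. ]
24 [ 0.5694 -0.1282  0.1793] [ -0.3  30.6 -69.7]
28 [ 0.5774 -0.1269  0.1892] [ -0.3  38.5 -79.8]
32 [ 0.586  -0.1256  0.1985] [ -0.3  47.  -89.3]
36 [ 0.5953 -0.1241  0.2072] [ -0.4  56.1 -98.2]
40 [ 0.6051 -0.1225  0.2152] [  -0.4   65.9 -106.5]
44 [ 0.6155 -0.1209  0.2224] [  -0.4   76.2 -114. ]
48 [ 0.6263 -0.1192  0.229 ] [  -0.4   87.  -120.8]
52 [ 0.6376 -0.1174  0.2347] [  -0.4   98.2 -126.9]
56 [ 0.6492 -0.1156  0.2396] [  -0.4  109.9 -132.1]
```

The grip is 9 mm wide, so the bar is held. Now I lift along the arc.

```bash
python3 -m inch '[[-1,0,3,-12,0],[-1,0,4,-12,0],[-1,0,5,-12,0],[-1,0,5.5,-11.5,0],[-1,0,6,-11,0]]'; python3 - <<'E'
from h import *
st()
E
```

```text
time: 11.35
position: [0.5617, -0.1293, 0.1699]
tool_rot: [-2.031, -2.374, 0.039]
ft_force: [2.3, -0.8, -7.5]
grip_width: 0.103
11.35 [ 0.5617 -0.1293  0.1699] [-2.0312 -2.3736  0.0393] [ 2.2784 -0.7941 -7.5287] 0.10278969278245506
[[-0.1546  0.9875 -0.0295]
 [ 0.988   0.1544 -0.0079]
 [-0.0032 -0.0304 -0.9995]]
```

Exactly on the arc at 20°. Continuing to about 44°.

```bash
python3 -m inch '[[-1,0,7,-11,0],[-1,0,8,-10,0],[-1,0,8.5,-9.5,0],[-1,0,9,-9,0],[-1,0,10,-8.5,0]]'; python3 -m inch '[[-1,0,8,-6,0],[-1,0,0,0,0]]'; python3 - <<'E'
from h import *
st()
a=snap('top','top1');b=snap('scene','scene1')
c1=cv2.resize(b['color'][130:220,205:325],None,fx=6,fy=6,interpolation=cv2.INTER_CUBIC)
cv2.imwrite('pics/s1.png',c1[...,::-1])
E
```

```text
time: 11.98
position: [0.6067, -0.1218, 0.2196]
tool_rot: [-2.03, -2.371, 0.043]
ft_force: [-2.4, -0.5, -4.9]
grip_width: 0.103
time: 12.22
position: [0.6163, -0.1203, 0.2265]
tool_rot: [-2.03, -2.372, 0.042]
ft_force: [-2.8, -0.5, -3.4]
grip_width: 0.105
12.225 [ 0.6163 -0.1203  0.2265] [-2.0295 -2.3716  0.0417] [-2.7745 -0.469  -3.4423] 0.1049992184481914
[[-0.1546  0.9875 -0.0324]
 [ 0.988   0.1544 -0.0074]
 [-0.0023 -0.0332 -0.9994]]
```

View pics/s1.png

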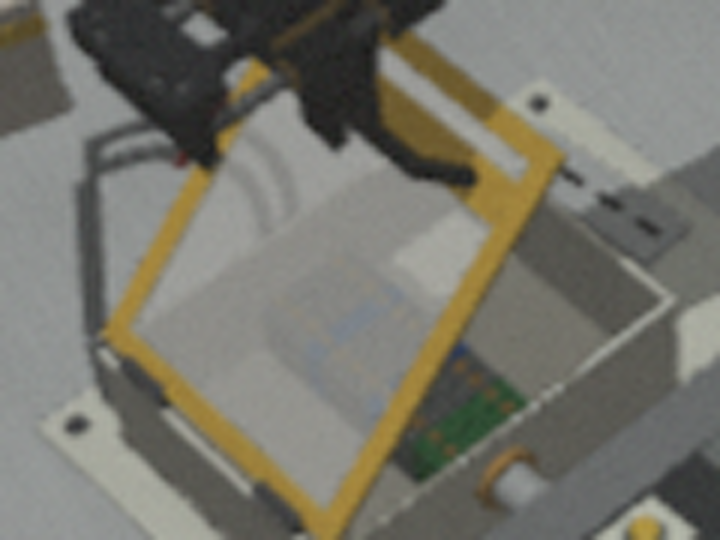

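Gripper and cover are fine and the angle is about 45°; the marker is mostly hidden behind the gripper at (180,155). I go on to about 51.5° and check from the top.

```bash
python3 -m inch '[[-1,0,7,-5,0],[-1,0,7,-4,0],[-1,0,3.5,-2,0],[-1,0,0,0,0]]'; python3 - <<'E'
from h import *
s=st();d=s['position']-[.5373,-.1333,.1105];c=np.linalg.norm(d);print('theta',np.degrees(2*np.arcsin(c/.366)))
a=snap('top','top2');b=snap('scene','scene2')
c1=cv2.resize(a['color'][128:183,355:415],None,fx=8,fy=8,interpolation=cv2.INTER_CUBIC)
c2=cv2.resize(b['color'][128:178,205:255],None,fx=6,fy=6,interpolation=cv2.INTER_CUBIC)
o=np.zeros((440,800,3),np.uint8);o[:440,:480]=c1;o[:300,490:790]=c2
cv2.imwrite('pics/s2.png',o[...,::-1])
hin=np.array([.7108,-.1048,.084]);R=Ro.from_euler('z',.157).as_matrix()
for th in(46,50,52,54,58):
    t=np.radians(th)
    for y in(-.095,-.1): X=hin+R@[-.11*np.cos(t),y,.11*np.sin(t)];print(th,y,(proj(a,X)-[355,128])*8+4)
E
```

```text
time: 12.82
position: [0.6336, -0.1174, 0.2367]
tool_rot: [-2.029, -2.37, 0.044]
ft_force: [-2.3, 0.2, -2.2]
grip_width: 0.105
12.825 [ 0.6336 -0.1174  0.2367] [-2.0289 -2.3696  0.0441] [-2.3097  0.2081 -2.2431] 0.1045534844896373
[[-0.154   0.9875 -0.0349]
 [ 0.9881  0.1538 -0.0074]
 [-0.0019 -0.0356 -0.9994]]
theta 51.686486975703396
46 -0.095 [293.577 188.698]
46 -0.1 [306.154  186.9373]
50 -0.095 [293.5459 171.596 ]
50 -0.1 [306.171  169.8284]
52 -0.095 [293.4117 162.7625]
52 -0.1 [306.0591 160.9916]
54 -0.095 [293.1979 153.7569]
54 -0.1 [305.8665 151.9828]
58 -0.095 [292.5316 135.2807]
58 -0.1 [305.2392 133.5009]
```

View pics/s2.png

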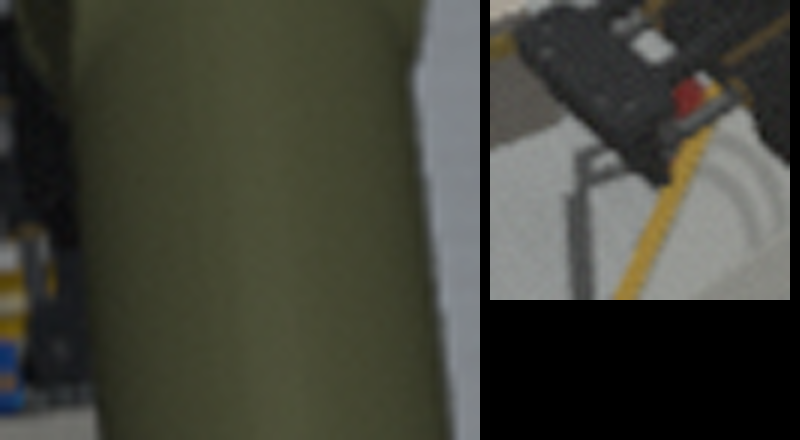

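The top view is blocked by the arm. The scene view shows the red clip at about (238,144), right at the cover's frame. As a numeric check, I fit the cover plane from the scene depth and measure how far the red clip lies from it.

```bash
python3 - <<'E'
from h import *
hin=np.array([.7108,-.1048,.084]);R=Ro.from_euler('z',.157).as_matrix()
b=load('scene2');b0=load('scene0')
def pts(d,m): 
    v,u=np.nonzero(m&(d['range_z']>0));return np.array([R.T@(px(d,x,y,r=0)-hin) for x,y in zip(u,v)])
h=cv2.cvtColor(b['color'],cv2.COLOR_RGB2HSV);m=(h[...,0]>15)&(h[...,0]<32)&(h[...,1]>120)&(h[...,2]>70)
q=pts(b,m);q=q[(abs(q[:,1])<.09)&(q[:,0]>-.15)&(q[:,0]<.01)&(q[:,2]>0)&(q[:,2]<.18)]
from scipy.optimize import least_squares
r=least_squares(lambda p:-q[:,0]*np.sin(p[0])-q[:,2]*np.cos(p[0])*-1-p[1],[.9,0],loss='soft_l1',f_scale=.002)
# plane: z cos - (-x) sin = off
print(len(q),'cover angle',np.degrees(r.x[0]))
r=least_squares(lambda p:q[:,2]*np.cos(p[0])+q[:,0]*np.sin(p[0])-p[1],[.9,0],loss='soft_l1',f_scale=.002)
print('angle',np.degrees(r.x[0]),'top surf offset mm',r.x[1]*1e3,'rms',1e3*np.median(abs(r.fun)))
for n,d in(('before',b0),('now',b)):
    c=d['color'].astype(int);M=(c[...,0]>90)&(c[...,1]<50)&(c[...,2]<60);M[:130]=0;M[170:]=0;M[:,:215]=0;M[:,260:]=0
    k=pts(d,M);e=k[:,2]*np.cos(r.x[0])+k[:,0]*np.sin(r.x[0])-r.x[1]+.003
    rad=np.hypot(k[:,0],k[:,2]);print(n,len(k),'clip dist to midplane mm',1e3*e.mean(),1e3*e.std(),'r',rad.mean(),'deg',np.degrees(np.mean(e/rad)))
st()
E
```

```text
777 cover angle 129.58272381535934
angle 50.417276191012746 top surf offset mm 4.1197089604283175 rms 1.2562682582964533
before 20 clip dist to midplane mm 3.131406657960534 1.605958667094895 r 0.13020241480926967 deg 1.3730990350355832
now 12 clip dist to midplane mm 2.9920261134522472 2.068224152631976 r 0.13218802705319385 deg 1.292002539996439
12.925 [ 0.6332 -0.1175  0.2365] [-2.0288 -2.3693  0.0446] [-2.3134 -1.316  -2.8189] 0.10255011006314713
[[-0.1539  0.9875 -0.0353]
 [ 0.9881  0.1537 -0.0074]
 [-0.0019 -0.036  -0.9993]]
```

The cover is 1.3° short of the marker, inside the 6° tolerance, and the marker has not moved. One small nudge and settle.

```bash
python3 -m inch '[[-1,0,3,-2,0],[-1,0,0,0,0]]'; python3 - <<'E'
from h import *
s=st();d=s['position']-[.5373,-.1333,.1105];print('theta',np.degrees(2*np.arcsin(np.linalg.norm(d)/.366)))
for i in range(8):
    b=snap('scene','scene3');s=ctrl.get_state();print(s['time'],s['position'],abs(s['qd']).max())
hin=np.array([.7108,-.1048,.084]);c=b['color']
# breaker: lever tip still up? whitish pixel check at predicted tip
print(px(b,*proj(b,[.6,.110,.12]).round().astype(int)),c[tuple(proj(b,[.6,.110,.12]).round().astype(int)[::-1])])
E
```

```text
time: 13.18
position: [0.6362, -0.117, 0.2381]
tool_rot: [-2.029, -2.369, 0.045]
ft_force: [-2.5, -1.0, -2.0]
grip_width: 0.104
13.175 [ 0.6362 -0.117   0.2381] [-2.0286 -2.3689  0.0449] [-2.5286 -0.9911 -2.0157] 0.10445102361061143
[[-0.1539  0.9874 -0.0358]
 [ 0.9881  0.1537 -0.0073]
 [-0.0017 -0.0365 -0.9993]]
theta 52.622738103322
13.225 [ 0.636 -0.117  0.238] 0.004171970009218006
13.275 [ 0.636 -0.117  0.238] 0.003532242718749838
13.325 [ 0.636 -0.117  0.238] 0.0022641947283835212
13.375 [ 0.636  -0.1171  0.238 ] 0.0024838194464609368
13.425 [ 0.636 -0.117  0.238] 0.0013397847614761544
13.475 [ 0.636 -0.117  0.238] 0.002024677805732883
13.525 [ 0.636 -0.117  0.238] 0.0023015489470323137
13.575 [ 0.636 -0.117  0.238] 0.00226263626794027
[0.6007 0.1099 0.1212] [178 179 168]
```

The arm is still, the lever tip is up and the cover is within about half a degree of the marker, so I hand in.

```bash
python3 -c "
from bench import ctrl
print(ctrl.close_job())"
```

```text
the job is handed in; nothing more can be done
None
```

I did every step in order and handed the job in at about 13.6 s, with the gripper holding the cover at the red marker. The hand-in reports no verdict.

- **Breaker:** with the cover shut, I pressed the test button fully in (about 19 N) and the wrist picture showed the lever dropped. I pushed the lever back to its stop, and the next picture showed it latched up with the button out. A final depth check put a white point 121 mm above the bench where the raised tip should be.
- **Cover:** I gripped the bow handle (about 9 mm between the pads, 25 N) and raised the cover along its arc. A plane fit showed it 1.3° short of the red clip, so I moved it up about another 1°. That leaves it within about half a degree, against a tolerance of about 6°. The arm was still at the end, with joint speeds under 0.005 rad/s.
- **Marker:** its measured position agreed to about 0.1 mm before the lift and with the cover up.

**Not fully confirmed:**
- **Knob:** I never saw it directly against the marker, because the arm blocked the top view and the gripper partly blocked the scene view. The alignment rests on the plane fit and the path the tool travelled. Those two differed by about 1.3° (50.4° and 51.7°), which is within the calibration.
- **Loose items:** I did not measure them again at the end. No move was planned near them, and I saw no unexpected contact force.

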